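# Hold the cheese in the corner of the slicing guide

## Robot

A 7-joint arm with a two-finger parallel gripper is mounted at the origin on a cart in front of the work surface, level with it; the furniture and walls round the work are solid. World frame = base frame: x ahead of the robot, y to its left, z up, the work surface at z = 0. Lengths are in m, angles in rad, forces in N, time in s.
With the tool pointing down it reaches from about 0.4 to 0.925 m from the base axis. Payload 5.6 kg.
Tool frame: the origin (TCP) lies midway between the tips of the shut fingers; the grasp point (between the pads) lies behind it (arm.hold_point_z is the z of the grasp point in the tool frame, in m); z points along the fingers, y is the line along which they close (so a half turn about z gives the same grasp; the last joint's range is limited). The gripper opens to 85 mm and grips with 20 to 120 N. Pads are 22 mm wide; open, the fingers measure 114 mm over their backs; the gripper's body (76 mm by 85 mm) begins 54 mm behind the grasp point. The pads swing forward as they close: fully open they stand 13 mm farther back than shut.
Start: joints at [1.087, 0.468, -0.012, 1.603, 0.006, 1.071, -0.056], TCP at [0.277, -0.588, 0.231] pointing down, gripper open.
Joint ranges: [-2.53, 2.53], [-0.31, 2.02], [-1.57, 1.55], [0.28, 2.44], [-1.29, 4.43], [0.15, 1.84], [-2.92, 2.92]. Speed limits (rad/s): [2.57, 2.57, 3.14, 3.14, 3.14, 3.14, 3.14].

## Interface

Orientations are given as a unit quaternion [w, x, y, z].
In Python, from rig import state, viewer, ticket, arm gives the robot as it stands.
- The arm moves only by the tool send_rows, never from a script. Its argument "commands" is a list that holds one entry, the list of rows, each a list of 7 numbers: the closure, from 0 (fully open) to 1 (shut), then the shift along the tool's x, y, z in m, then the turn, a rotation vector about the tool's x, y, z in rad. In form: [[[claw, x, y, z, rx, ry, rz], ...]]. A call has 1 to 12 rows; each row shifts and turns the commanded pose from where the row before left it, along the tool's axes as they then stand; what a row does not reach is not made up. A row lasts 1/8 s, in which the tool goes at most 62.5 mm and 10.7 degrees, less where a joint would pass 70% of its speed; a pose out of reach is approached as far as the arm can. A call is refused whole if a number of a shift passes 0.0625 or a number of a turn 0.188, either way. A call with a gripper value outside its range is refused whole. The fingers move at their own pace and stop on an object; "force" is the grip in N (left out, the last holds). Time passes only in rows, so rows that do not move let the fingers close. It gives the time, the measured TCP pose, the force, the opening and the grip force at its end, in the units of the state.
- state(): the state, without advancing time (a new reading comes with each control period).
- viewer.camera(name): name is "scene" or "top" or "wrist"; returns the picture (420x560x3 uint8, blue, green, red); there is no depth.
- viewer.camera_params(name): a dict with "mtx" (3x3 intrinsics, pixels), "eye" and "attitude" of the camera in the world. Camera axes: x right, y down, z forward; pixel columns grow to the right and rows downward; lengths in m; the calibration is good to about 2 mm. A picture is of the moment at which its call begins: read the wrist's pose just before it. camera_params takes no time and is no camera call; for the wrist camera it gives the pose at the moment of the call.
- ticket.job_done(): hands the job in; it is judged then, once.
Trained networks look in the newest picture that a camera, given by its name, has taken for a name from the list of things; names that differ only in an ending like _2 or _b are one class to them, and where a whole thing is asked for, a point or a joint stands for the part that bears it (a point fixed in the world has none). Each returns a list of dicts, best first, with "confidence" (0 to 1); they miss things now and then, are a little off and sometimes report something else, mostly with a low value. They report only what shows in the picture. A call takes as long as a camera call.
- viewer.look_for(name, camera): "point" ([x, y, z] in m, in world coordinates, good to about 4 mm: the middle of the surface that is visible of it).
- viewer.outline_of(name, camera): "pixels" (420x560 bool, what is visible of it).
The state is a dict: "time_s": time; "joints": joint angles; "dq": joint speeds; "joint_torque": joint torques, N m; "position": TCP position; "ee_rot": TCP orientation; "wrist_force": force on the tool from outside, world axes, zero at the start; "wrist_torque": the same for the moment, N m; "finger_gap": finger opening in m; "finger_force": force on a finger pad.
Only numpy, scipy, OpenCV 4.12 (cv2) and the standard library are available. Lean on these libraries where they do the work, as an engineer would, in place of code of your own. Each camera call takes 0.05 s, during which the arm holds its last target. There are 200 camera calls.

## Task

Get the block of hard cheese ready for slicing: pick it up, set it down on the wooden slicing guide, and press it gently into the corner so that its long side lies flat against the guide's long fence and its end touches the short fence at the same time. Finish while still gripping it and pressing it lightly against both fences; do not let go. Leave the other things on the worktop where they are.

Things in the scene. Friction and masses are not known exactly. Their poses are not given: they have to be found in the camera images.
- cheese_center (a point): Centre (half-way up) of the loose block of hard cheese, pale with a darker rind under it and on one end: 56 mm along its x, 110 mm along its y, 70 mm high (z up), edges rounded by 3 mm, 0.3 to 0.6 kg. It stands on the worktop left or right of the guide.
- guide: Wooden slicing guide, fixed, turned by up to 0.4 rad: a board 160 mm (x) by 200 mm (y), top 18 mm above the worktop, with two fences that meet in its far left corner (+x, +y). Origin at the centre of its underside, z up. With the cheese fully in the corner, its centre is at x = +38, y = +31, z = +53 mm in this frame, its axes along the guide's.
- long_fence: Long rigid fence of smooth waxed wood (friction about 0.3), 14 x 200 mm, along the far (+x) edge of the guide, fixed to it; rises 22 mm above the board (40 mm above the worktop). Its inner face is at x = +66 mm of the guide. Origin at the centre of its underside, 7 mm behind that face.
- short_fence: Short rigid fence of smooth waxed wood (friction about 0.3), 146 x 14 mm, along the left (+y) edge of the guide, fixed to it; rises 22 mm above the board (40 mm above the worktop). Its inner face is at y = +86 mm of the guide. Origin at the centre of its underside, 7 mm behind that face.
- jar: Small spice jar with a black cap, 41 mm across, 90 mm high, behind the middle of the work, origin at the centre of its underside; a bystander, to be left alone
- spoon: Teaspoon 130 x 27 x 11 mm lying in the middle of the worktop near its front edge, origin at the centre of its underside; a bystander, to be left alone
- tea_box: Carton of tea bags, 65 x 142 x 73 mm high, to the far left, origin at the centre of its underside; a bystander, to be left alone
- tin: Food tin, 58 mm across, 72 mm high, to the left, origin at the centre of its underside; a bystander, to be left alone
- mug: Mug, 83 mm across without its handle, 93 mm high, to the far right, origin at the centre of its underside; a bystander, to be left alone
- peeler: Vegetable peeler, 170 x 25 x 18 mm, lying at the front right, origin at the centre of its underside; a bystander, to be left alone

How it is judged:
On the way:
1. the cheese is gripped and lifted clear of the worktop (height (world z) of cheese_center above 0.06 m and contact force between the fingers and cheese above 1 N), for 0.2 s.
At the end, for the whole second after the job is handed in: The cheese is upright and square to the guide (0.07 rad), down on the board (4 mm), long side along the long fence, within 5 mm of its place in the corner, pressing on each fence with over 1.5 N and still held by the fingers with over 2 N (contact force between cheese and long_fence above 1.5 N and contact force between cheese and short_fence above 1.5 N and contact force between the fingers and cheese above 2 N and angle between the x axis of cheese_center and the x axis of guide, either way round below 0.07 rad and angle between cheese_center's own z axis and vertical below 0.08 rad and z of cheese_center in the frame of guide between 0.049 and 0.057 m and x of cheese_center in the frame of guide between 0.033 and 0.043 m and y of cheese_center in the frame of guide between 0.026 and 0.036 m); the arm keeps its last pose, push and grip.
It fails at once if the cheese is pressed hard (over 60 N) against a fence (contact force between cheese and long_fence above 60 N or contact force between cheese and short_fence above 60 N).
It fails at once if another thing on the worktop is moved by more than 30 mm (distance of any of jar, spoon, tea_box, tin, mug, peeler from where it was at the start of the episode above 0.03 m).
It also fails if it takes over 64 s, if anything falls off the work surface, if the arm or the gripper's body presses on something with over 40 N, if the wrist force passes 120 N, or if a joint passes its speed limit or range.

## Working session

There is one attempt and no reset: what is moved stays moved. The work goes in short steps, Python scripts to look and compute and a tool call to move; the robot and the scene stay as the last step left them, time stands still between calls to the robot, and variables do not carry over. Pictures are saved under pics/ and viewed, at most 10 in all, crops included, and the job is handed in when it is done.

Besides the shell and the picture viewer there is one more tool, called after "Emit:" as name(argument=value, ...) on one line, values as JSON. send_rows: Moves the arm, as the interface text tells. Its arguments: {"type":"object","properties":{"commands":{"type":"array"},"force":{"type":"number"}},"required":["commands"]}

```bash
mkdir -p pics; cat > h.py <<'E'
import numpy as np, cv2
from rig import state, viewer, ticket, arm
E
python3 - <<'E'
from h import *
s=state(); print(s, arm.hold_point_z)
for c in ("top","scene"):
    im=viewer.camera(c); cv2.imwrite(f"pics/{c}0.png",im)
    p=viewer.camera_params(c); print(p)
    for n in ("cheese_center","guide","long_fence","short_fence","jar","tin","spoon","peeler"):
        print(c,n,[(np.round(r["point"],3),round(r["confidence"],2)) for r in viewer.look_for(n,c)][:2])
E
```

```text
{'time_s': 0.0, 'joints': array([ 1.08698096,  0.46841244, -0.01158436,  1.60365502,  0.00600967,
        1.0714106 , -0.05632721]), 'dq': array([ 1.12572270e-03, -7.33220915e-05,  1.32085685e-03, -1.89676683e-03,
       -7.00954129e-04, -2.66985582e-04, -5.03349208e-04]), 'joint_torque': array([ 1.14416409e-04, -5.32378221e+01,  2.16130080e-02, -2.51299202e+01,
        1.13828506e-02,  7.64927594e-03, -4.07822426e-06]), 'position': array([ 0.27701701, -0.58737399,  0.23030245]), 'ee_rot': array([-8.84713743e-04,  9.75819223e-01,  2.18577186e-01, -2.72282919e-04]), 'wrist_force': array([-0.08801154, -0.14399996, -0.61431112]), 'wrist_torque': array([-0.04898648,  0.01052294, -0.00365311]), 'finger_force': 0.0, 'finger_gap': 0.08529633070531002} -0.0187
{'mtx': array([[472.15462376,   0.        , 276.45897763],
       [  0.        , 472.15462376, 214.00887812],
       [  0.        ,   0.        ,   1.        ]]), 'eye': array([ 0.38029649, -0.01515657,  1.48269128]), 'attitude': array([-0.02873946,  0.7123701 , -0.70097354,  0.01841142])}
top cheese_center [(array([ 0.478, -0.18 ,  0.
[... 471 characters left out ...]
0.014]), 0.6)]
{'mtx': array([[472.5385317 ,   0.        , 283.82944695],
       [  0.        , 472.5385317 , 199.28502592],
       [  0.        ,   0.        ,   1.        ]]), 'eye': array([-0.32918163,  1.13719056,  0.74243875]), 'attitude': array([ 0.16935154, -0.25021262,  0.80976163, -0.50299085])}
scene cheese_center []
scene guide [(array([0.482, 0.227, 0.014]), 0.63)]
scene long_fence [(array([0.547, 0.202, 0.032]), 0.75)]
scene short_fence [(array([ 0.504, -0.433,  0.064]), 0.68), (array([0.492, 0.324, 0.034]), 0.5)]
scene jar [(array([0.595, 0.011, 0.056]), 0.72)]
scene tin []
scene spoon [(array([0.42 , 0.005, 0.004]), 0.47)]
scene peeler [(array([ 0.36 , -0.484,  0.008]), 0.57)]
```

```bash
cat >> h.py <<'E'
from scipy.spatial.transform import Rotation as R
def proj(pix,cam,z,p=None):
    "pixels (N,2) -> world points on plane z"
    p=p or viewer.camera_params(cam); q=p["attitude"]
    d=np.c_[np.asarray(pix,float),np.ones(len(pix))]@np.linalg.inv(p["mtx"]).T@R.from_quat(q,scalar_first=True).as_matrix().T
    return p["eye"]+d*((z-p["eye"][2])/d[:,2])[:,None]
def rect(name,cam,z,k=0):
    m=viewer.outline_of(name,cam)[k]["pixels"].astype(np.uint8)
    c=max(cv2.findContours(m,0,cv2.CHAIN_APPROX_NONE)[0],key=cv2.contourArea)[:,0]
    w=proj(c,cam,z)[:,:2]
    (cx,cy),(a,b),t=cv2.minAreaRect((w*1000).astype(np.float32))
    if a>b: t+=90   # t: direction of short side
    return np.array([cx,cy])/1000,sorted((a,b)),np.deg2rad((t+90)%180-90)
E
python3 - <<'E'
from h import *
for n,z in (("cheese_center",.07),("guide",.018),("long_fence",.04),("short_fence",.04)):
    try: print(n,rect(n,"top",z))
    except Exception as e: print(n,repr(e))
E
```

```text
cheese_center (array([ 0.47443121, -0.17801563]), [60.01760482788086, 113.92909240722656], np.float64(0.015386051174472117))
guide (array([0.47911426, 0.22127237]), [161.5051727294922, 207.16224670410156], np.float64(-0.3461460937377575))
long_fence (array([0.54601166, 0.1937569 ]), [16.625581741333008, 194.28466796875], np.float64(-0.3435525743101839))
short_fence (array([0.5010997 , 0.30635376]), [24.005149841308594, 146.46900939941406], np.float64(1.198409707362425))
```

View pics/top0.png

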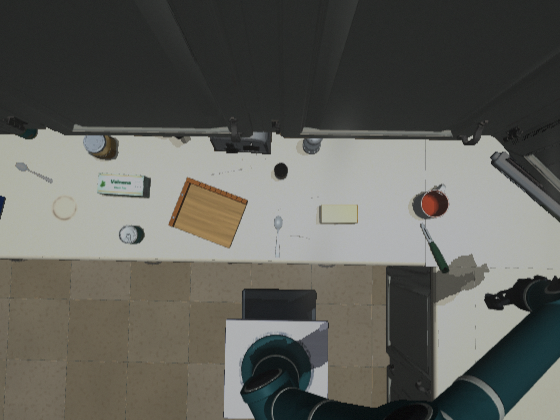

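```bash
cat >> h.py <<'E'
def plan(pos,yaw,n):
    "n rows to bring TCP to pos, tool pointing down with tool y at world yaw"
    s=state(); r=R.from_quat(s["ee_rot"],scalar_first=True); p=np.array(s["position"])
    y=np.array([np.cos(yaw),np.sin(yaw),0]); z=np.array([0,0,-1.]); g=R.from_matrix(np.c_[np.cross(y,z),y,z])
    w=(r.inv()*g).as_rotvec()/n
    for i in range(n):
        print(np.round(np.r_[r.inv().apply((np.array(pos)-p)/n),w],4).tolist()); r=r*R.from_rotvec(w)
E
python3 - <<'E'
from h import *
plan([.474,-.178,.2],.015,10)
E
```

```text
[0.0353, -0.0287, 0.0031, 0.0, 0.0, -0.1145]
[0.0383, -0.0245, 0.0031, 0.0, 0.0, -0.1145]
[0.0409, -0.0199, 0.0031, 0.0, 0.0, -0.1145]
[0.0429, -0.0151, 0.0031, 0.0, 0.0, -0.1145]
[0.0443, -0.0101, 0.0031, 0.0, 0.0, -0.1145]
[0.0452, -0.005, 0.0031, 0.0, 0.0, -0.1145]
[0.0455, 0.0002, 0.0031, 0.0, 0.0, -0.1145]
[0.0451, 0.0054, 0.0031, 0.0, 0.0, -0.1145]
[0.0442, 0.0105, 0.0031, 0.0, 0.0, -0.1145]
[0.0427, 0.0155, 0.0031, 0.0, 0.0, -0.1145]
```

Emit:
send_rows(commands=[[[0,0.035,-0.029,0.003,0,0,-0.1145],[0,0.038,-0.0245,0.003,0,0,-0.1145],[0,0.041,-0.02,0.003,0,0,-0.1145],[0,0.043,-0.015,0.003,0,0,-0.1145],[0,0.044,-0.01,0.003,0,0,-0.1145],[0,0.045,-0.005,0.003,0,0,-0.1145],[0,0.0455,0,0.003,0,0,-0.1145],[0,0.045,0.0055,0.003,0,0,-0.1145],[0,0.044,0.0105,0.003,0,0,-0.1145],[0,0.043,0.0155,0.003,0,0,-0.1145],[0,0,0,0,0,0,0],[0,0,0,0,0,0,0]]])

```text
time_s: 2.6
position: [0.473, -0.1789, 0.2013]
ee_rot: [0.0, 0.702, 0.712, -0.0]
wrist_force: [0.9, 0.5, -0.9]
finger_gap: 0.0855
finger_force: 0.0
```

```bash
python3 - <<'E'
from h import *
s=state(); print(s["position"],s["ee_rot"],s["time_s"],s["wrist_force"])
p=viewer.camera_params("wrist"); im=viewer.camera("wrist"); cv2.imwrite("pics/w1.png",im)
print(p["eye"],[(np.round(r["point"],3),round(r["confidence"],2)) for r in viewer.look_for("cheese_center","wrist")][:2])
print(rect("cheese_center","wrist",.07))
E
```

```text
[ 0.47303755 -0.178895    0.20130485] [ 1.27161238e-04  7.02088742e-01  7.12089397e-01 -2.70785942e-04] 2.6 [ 0.87815116  0.48618671 -0.88402156]
[ 0.47223488 -0.1017187   0.34325203] [(array([ 0.478, -0.174,  0.071]), 0.56)]
(array([ 0.48133395, -0.18051814]), [57.80777359008789, 115.57177734375], np.float64(0.012677808800862181))
```

View pics/w1.png

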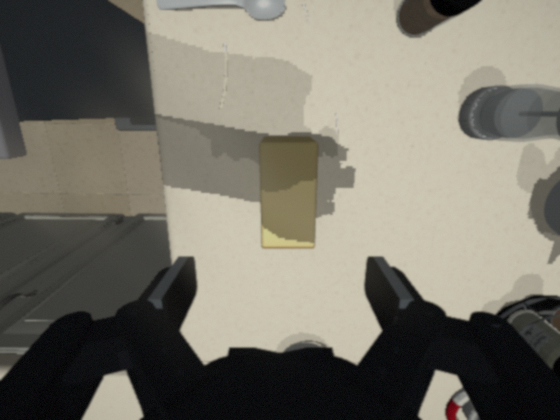

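```bash
python3 - <<'E'
from h import *
plan([.478,-.177,.028],.013,4)
E
```

```text
[0.0007, 0.0013, 0.0433, -0.0, 0.0001, -0.0002]
[0.0007, 0.0013, 0.0433, -0.0, 0.0001, -0.0002]
[0.0007, 0.0013, 0.0433, -0.0, 0.0001, -0.0002]
[0.0007, 0.0013, 0.0433, -0.0, 0.0001, -0.0002]
```

Emit:
send_rows(commands=[[[0,0.0015,0.0025,0.045,0,0,0],[0,0.0015,0.0025,0.045,0,0,0],[0,0,0,0.03,0,0,0],[0,0,0,0.03,0,0,0],[0,0,0,0.023,0,0,0],[0,0,0,0,0,0,0],[1,0,0,0,0,0,0],[1,0,0,0,0,0,0],[1,0,0,0,0,0,0],[1,0,0,0,0,0,0],[1,0,0,0,0,0,0],[1,0,0,0,0,0,0]]], force=60)

```text
time_s: 4.25
position: [0.4798, -0.1759, 0.0298]
ee_rot: [0.002, 0.702, 0.712, 0.001]
wrist_force: [-0.3, -0.9, 7.0]
finger_gap: 0.0553
finger_force: 64.9
```

Emit:
send_rows(commands=[[[1,0,0,-0.015,0,0,0],[1,0,0,-0.03,0,0,0],[1,0,0,-0.04,0,0,0],[1,0,0,-0.035,0,0,0],[1,0,0,-0.015,0,0,0],[1,0,0,0,0,0,0],[1,0,0,0,0,0,0]]])

```text
time_s: 5.12
position: [0.4769, -0.175, 0.1619]
ee_rot: [-0.001, 0.702, 0.712, -0.001]
wrist_force: [-1.0, 0.3, -4.9]
finger_gap: 0.0552
finger_force: 64.9
```

```bash
python3 - <<'E'
from h import *
s=state(); print(s["position"],s["wrist_force"],s["wrist_torque"],s["finger_gap"])
im=viewer.camera("wrist"); cv2.imwrite("pics/w2.png",im)
zt=s["position"][2]+.070-.0298
r=rect("cheese_center","wrist",zt); print(zt,r)
plan([.515,.225,.15],-.345,11)
E
```

```text
[ 0.47694692 -0.17503955  0.16189608] [-0.96719431  0.30189875 -4.94441711] [0.03525949 0.03242346 0.05847612] 0.055150981004804936
0.20209607576553115 (array([ 0.4772644 , -0.15712057]), [54.76353073120117, 84.20668029785156], np.float64(0.017124669884697827))
[0.0363, 0.004, 0.0011, -0.0003, -0.0001, 0.0327]
[0.0364, 0.0028, 0.0011, -0.0003, -0.0001, 0.0327]
[0.0365, 0.0016, 0.0011, -0.0003, -0.0001, 0.0327]
[0.0365, 0.0004, 0.0011, -0.0003, -0.0001, 0.0327]
[0.0365, -0.0008, 0.0011, -0.0003, -0.0001, 0.0327]
[0.0365, -0.002, 0.0011, -0.0003, -0.0001, 0.0327]
[0.0364, -0.0032, 0.0011, -0.0003, -0.0001, 0.0327]
[0.0363, -0.0044, 0.0011, -0.0003, -0.0001, 0.0327]
[0.0361, -0.0055, 0.0011, -0.0003, -0.0001, 0.0327]
[0.0359, -0.0067, 0.0011, -0.0003, -0.0001, 0.0327]
[0.0357, -0.0079, 0.0011, -0.0003, -0.0001, 0.0327]
```

View pics/w2.png

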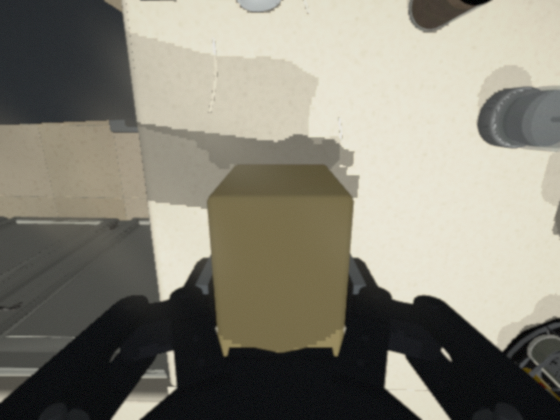

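```bash
python3 - <<'E'
from h import *
print(proj([[211,195],[352,195]],"wrist",.2021),proj([[236,164],[322,164]],"wrist",.1321))
E
```

```text
[[ 0.451639   -0.12710715  0.2021    ]
 [ 0.5029835  -0.12630345  0.2021    ]] [[ 0.45040209 -0.12771709  0.1321    ]
 [ 0.50155799 -0.12692813  0.1321    ]]
```

Emit:
send_rows(commands=[[[1,0.025,0.0035,0,0,0,0.032],[1,0.037,0.003,0,0,0,0.033],[1,0.037,0.0015,0.001,0,0,0.033],[1,0.037,0.0005,0.001,0,0,0.033],[1,0.037,-0.001,0.001,0,0,0.033],[1,0.037,-0.002,0.001,0,0,0.033],[1,0.037,-0.003,0.001,0,0,0.033],[1,0.037,-0.004,0.001,0,0,0.033],[1,0.037,-0.0055,0.001,0,0,0.033],[1,0.037,-0.007,0.001,0,0,0.033],[1,0.037,-0.008,0.001,0,0,0.033],[1,0,0,0,0,0,0]]])

```text
time_s: 6.72
position: [0.5163, 0.2246, 0.1532]
ee_rot: [-0.001, 0.817, 0.577, -0.0]
wrist_force: [-0.7, -0.9, -3.6]
finger_gap: 0.0549
finger_force: 64.8
```

```bash
python3 - <<'E'
from h import *
s=state(); print(s["position"],s["wrist_force"])
im=viewer.camera("wrist"); cv2.imwrite("pics/w3.png",im)
for n in ("long_fence","short_fence"):
    try: print(n,rect(n,"wrist",.04),[(r["point"],r["confidence"]) for r in viewer.look_for(n,"wrist")][:1])
    except Exception as e: print(n,repr(e))
plan([.509,.231,.1],-.345,3)
E
```

```text
[0.51626165 0.22460041 0.15315325] [-0.66903489 -0.86072998 -3.56230076]
long_fence (array([0.5732594 , 0.25692932]), [15.171792984008789, 53.21436309814453], np.float64(-0.34735969624650664)) [([0.5727, 0.2626, 0.0382], 0.8)]
short_fence (array([0.50767184, 0.30193881]), [13.848384857177734, 144.251220703125], np.float64(1.214008374499237)) [([0.5048, 0.3075, 0.0375], 0.71)]
[0.0028, -0.004, 0.0179, -0.0002, 0.0005, -0.0012]
[0.0028, -0.004, 0.0179, -0.0002, 0.0005, -0.0012]
[0.0028, -0.004, 0.0179, -0.0002, 0.0005, -0.0012]
```

View pics/w3.png

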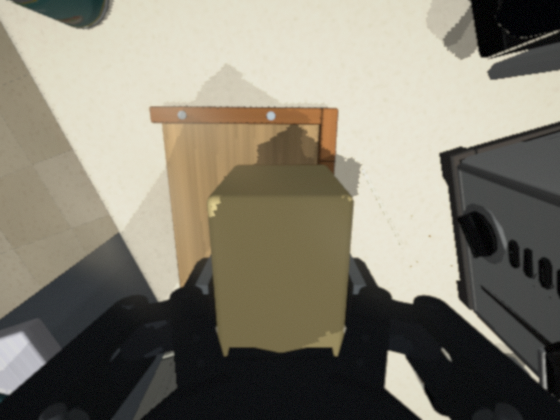

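```bash
python3 - <<'E'
from h import *
print(proj([[320,123]],"wrist",.04))
plan([.510,.227,.056],-.35,5)
E
```

```text
[[0.57273554 0.27140992 0.04      ]]
[0.001, -0.0019, 0.0195, -0.0001, 0.0003, 0.0003]
[0.001, -0.0019, 0.0195, -0.0001, 0.0003, 0.0003]
[0.001, -0.0019, 0.0195, -0.0001, 0.0003, 0.0003]
[0.001, -0.0019, 0.0195, -0.0001, 0.0003, 0.0003]
[0.001, -0.0019, 0.0195, -0.0001, 0.0003, 0.0003]
```

Emit:
send_rows(commands=[[[1,0.0025,-0.005,0.015,0,0,0],[1,0.0025,-0.005,0.025,0,0,0],[1,0,0,0.025,0,0,0],[1,0,0,0.02,0,0,0],[1,0,0,0.012,0,0,0],[1,0,0,0,0,0,0],[1,0,0,0,0,0,0]]])

```text
time_s: 7.85
position: [0.5104, 0.229, 0.0579]
ee_rot: [0.0, 0.819, 0.574, 0.001]
wrist_force: [-0.3, 0.5, -3.4]
finger_gap: 0.0551
finger_force: 64.7
```

Emit:
send_rows(commands=[[[1,0,0,0.003,0,0,0],[1,0,0,0,0,0,0]]])

```text
time_s: 8.1
position: [0.51, 0.2285, 0.0545]
ee_rot: [0.0, 0.819, 0.574, 0.0]
wrist_force: [-0.3, 0.6, -3.4]
finger_gap: 0.0556
finger_force: 64.7
```

Emit:
send_rows(commands=[[[1,0,0,0.003,0,0,0],[1,0,0,0,0,0,0]]])

```text
time_s: 8.35
position: [0.5097, 0.2285, 0.0511]
ee_rot: [-0.0, 0.819, 0.574, -0.0]
wrist_force: [0.3, 0.7, -3.8]
finger_gap: 0.055
finger_force: 64.7
```

Emit:
send_rows(commands=[[[1,0,0,0.0015,0,0,0],[1,0,0,0,0,0,0]]])

```text
time_s: 8.6
position: [0.5097, 0.2285, 0.0496]
ee_rot: [-0.0, 0.819, 0.574, -0.0]
wrist_force: [0.1, 0.3, -4.5]
finger_gap: 0.0553
finger_force: 64.7
```

Emit:
send_rows(commands=[[[1,0,0,0.0015,0,0,0],[1,0,0,0,0,0,0]]])

```text
time_s: 8.85
position: [0.5097, 0.2286, 0.0481]
ee_rot: [-0.0, 0.819, 0.574, -0.0]
wrist_force: [-0.1, 0.4, -4.7]
finger_gap: 0.0556
finger_force: 64.7
```

Emit:
send_rows(commands=[[[1,0,0,0.001,0,0,0],[1,0,0,0,0,0,0]]])

```text
time_s: 9.1
position: [0.5098, 0.2286, 0.0478]
ee_rot: [0.0, 0.819, 0.574, 0.0]
wrist_force: [-1.8, -1.0, 3.1]
finger_gap: 0.0555
finger_force: 65.4
```

Emit:
send_rows(commands=[[[1,0,0.003,0,0,0,0],[1,0,0.003,0,0,0,0],[1,0,0,0,0,0,0]]])

```text
time_s: 9.48
position: [0.5142, 0.2278, 0.0478]
ee_rot: [-0.001, 0.818, 0.575, -0.0]
wrist_force: [-5.9, 1.1, 5.9]
finger_gap: 0.0553
finger_force: 65.8
```

Emit:
send_rows(commands=[[[1,0,0.002,0,0,0,0],[1,0,0,0,0,0,0]]])

```text
time_s: 9.72
position: [0.5157, 0.2274, 0.0478]
ee_rot: [-0.001, 0.818, 0.575, -0.001]
wrist_force: [-5.5, 2.0, 6.1]
finger_gap: 0.0553
finger_force: 65.9
```

Emit:
send_rows(commands=[[[1,0,0.001,0,0,0,0],[1,0,0,0,0,0,0]]])

```text
time_s: 9.98
position: [0.5164, 0.2273, 0.0479]
ee_rot: [-0.001, 0.818, 0.575, -0.001]
wrist_force: [-7.2, 1.3, 6.8]
finger_gap: 0.0556
finger_force: 66.0
```

Emit:
send_rows(commands=[[[1,0,0.001,0,0,0,0],[1,0,0,0,0,0,0]]])

```text
time_s: 10.22
position: [0.5176, 0.2269, 0.0478]
ee_rot: [-0.001, 0.818, 0.575, -0.0]
wrist_force: [-6.4, 1.5, 6.0]
finger_gap: 0.0555
finger_force: 66.0
```

Emit:
send_rows(commands=[[[1,0,0.0015,0,0,0,0],[1,0,0,0,0,0,0]]])

```text
time_s: 10.48
position: [0.5193, 0.2264, 0.0478]
ee_rot: [-0.001, 0.818, 0.575, -0.0]
wrist_force: [-5.5, 2.4, 5.0]
finger_gap: 0.0552
finger_force: 65.9
```

Emit:
send_rows(commands=[[[1,0,0.0015,0,0,0,0],[1,0,0,0,0,0,0]]])

```text
time_s: 10.72
position: [0.5207, 0.2259, 0.0478]
ee_rot: [-0.001, 0.818, 0.575, -0.0]
wrist_force: [-5.9, 1.3, 4.5]
finger_gap: 0.0555
finger_force: 65.9
```

Emit:
send_rows(commands=[[[1,0,0.0015,0,0,0,0],[1,0,0,0,0,0,0]]])

```text
time_s: 10.98
position: [0.5222, 0.2254, 0.0478]
ee_rot: [-0.001, 0.818, 0.575, -0.0]
wrist_force: [-4.4, 2.7, 5.4]
finger_gap: 0.0553
finger_force: 65.8
```

Emit:
send_rows(commands=[[[1,0,0.001,0,0,0,0],[1,0,0,0,0,0,0]]])

```text
time_s: 11.22
position: [0.5225, 0.2253, 0.0478]
ee_rot: [-0.001, 0.818, 0.575, -0.001]
wrist_force: [-7.8, 2.6, 6.5]
finger_gap: 0.0554
finger_force: 65.9
```

Emit:
send_rows(commands=[[[1,0,0.001,0,0,0,0],[1,0,0,0,0,0,0]]])

```text
time_s: 11.48
position: [0.5226, 0.2252, 0.0479]
ee_rot: [-0.002, 0.818, 0.575, -0.001]
wrist_force: [-9.2, 1.8, 9.5]
finger_gap: 0.0552
finger_force: 66.2
```

Emit:
send_rows(commands=[[[1,0.003,0,0,0,0,0],[1,0.002,0,0,0,0,0],[1,0,0,0,0,0,0]]])

```text
time_s: 11.85
position: [0.5227, 0.2254, 0.048]
ee_rot: [0.0, 0.818, 0.575, -0.005]
wrist_force: [-15.7, -8.0, 20.9]
finger_gap: 0.0555
finger_force: 67.5
```

Emit:
send_rows(commands=[[[1,0.001,0,0,0,0,0],[1,0,0,0,0,0,0]]])

```text
time_s: 12.1
position: [0.5228, 0.2255, 0.0481]
ee_rot: [0.001, 0.819, 0.574, -0.006]
wrist_force: [-17.8, -10.3, 23.5]
finger_gap: 0.0555
finger_force: 67.8
```

```bash
python3 - <<'E'
from h import *
a=viewer.camera("wrist"); b=viewer.camera("scene"); print(viewer.camera_params("wrist")["eye"])
p=viewer.camera_params("scene"); q=R.from_quat(p["attitude"],scalar_first=True).inv().apply(np.array([.52,.23,.06])-p["eye"]); u=p["mtx"]@q/q[2]; print(u)
x,y=int(u[0]),int(u[1]); c=b[max(0,y-70):y+70,max(0,x-90):x+90]
c=cv2.resize(c,None,fx=2.3,fy=2.3)
c=cv2.copyMakeBorder(c,0,max(0,420-c.shape[0]),0,0,0)[:420]
a=a[:, 120:460]
cv2.imwrite("pics/both4.png",np.hstack([a,c])); print(a.shape,c.shape)
E
```

```text
[0.55057907 0.29913839 0.18927959]
[231.23324481 226.07481195   1.        ]
(420, 340, 3) (420, 414, 3)
```

View pics/both4.png

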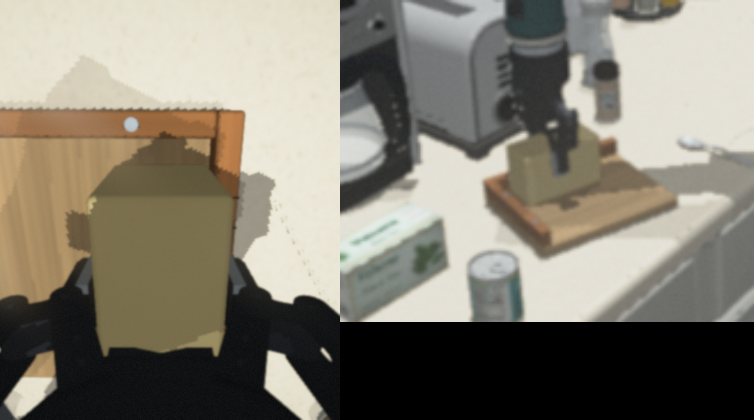

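Emit:
send_rows(commands=[[[1,-0.003,0,-0.001,0,0,0],[1,-0.002,-0.002,-0.002,0,0,0],[1,0,0,0,0,0,0],[1,0,0,0,0,0,0]]])

```text
time_s: 12.7
position: [0.5225, 0.2248, 0.0498]
ee_rot: [-0.001, 0.819, 0.574, -0.001]
wrist_force: [-5.2, 1.2, -1.8]
finger_gap: 0.0553
finger_force: 64.9
```

```bash
python3 - <<'E'
from h import *
s=state(); print(s["position"],s["wrist_force"],s["wrist_torque"]); plan([.5222,.2265,s["position"][2]],-.35,1)
a=viewer.camera("wrist")
cv2.imwrite("pics/w5.png",a)
E
```

```text
[0.52253025 0.22483258 0.04980912] [-5.24285438  1.23692445 -1.791896  ] [ 0.22260932  1.28070856 -0.39365501]
[0.0015, -0.0009, 0.0, -0.0023, 0.0012, 0.0027]
```

View pics/w5.png

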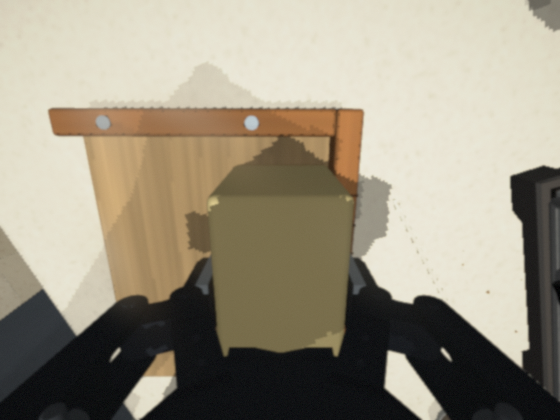

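Emit:
send_rows(commands=[[[1,0.002,0,0,0,0,0],[1,0.002,0,0,0,0,0],[1,0,0,0,0,0,0]]])

```text
time_s: 13.12
position: [0.5237, 0.2279, 0.0493]
ee_rot: [-0.0, 0.819, 0.574, -0.002]
wrist_force: [-5.6, -0.2, -3.9]
finger_gap: 0.0555
finger_force: 65.0
```

Emit:
send_rows(commands=[[[1,0.002,0,0,0,0,0],[1,0,0,0,0,0,0]]])

```text
time_s: 13.38
position: [0.5244, 0.2298, 0.0493]
ee_rot: [-0.0, 0.819, 0.574, -0.002]
wrist_force: [-5.3, -0.4, -3.3]
finger_gap: 0.0554
finger_force: 64.9
```

Emit:
send_rows(commands=[[[1,0.0025,0,0,0,0,0],[1,0,0,0,0,0,0]]])

```text
time_s: 13.62
position: [0.5252, 0.2322, 0.0493]
ee_rot: [-0.0, 0.819, 0.574, -0.002]
wrist_force: [-4.9, 0.5, -3.8]
finger_gap: 0.0553
finger_force: 64.9
```

Emit:
send_rows(commands=[[[1,0.001,0,0,0,0,0],[1,0,0,0,0,0,0]]])

```text
time_s: 13.88
position: [0.5255, 0.2329, 0.0493]
ee_rot: [-0.0, 0.819, 0.574, -0.002]
wrist_force: [-4.9, 0.3, -3.3]
finger_gap: 0.0553
finger_force: 64.9
```

Emit:
send_rows(commands=[[[1,0.001,0,0,0,0,0],[1,0,0,0,0,0,0]]])

```text
time_s: 14.12
position: [0.5258, 0.2338, 0.0493]
ee_rot: [-0.0, 0.819, 0.574, -0.002]
wrist_force: [-5.3, -0.7, -3.0]
finger_gap: 0.0553
finger_force: 64.9
```

Emit:
send_rows(commands=[[[1,0.001,0,0,0,0,0],[1,0,0,0,0,0,0]]])

```text
time_s: 14.38
position: [0.5262, 0.2348, 0.0493]
ee_rot: [-0.0, 0.819, 0.574, -0.002]
wrist_force: [-5.7, -0.6, -4.1]
finger_gap: 0.0556
finger_force: 64.9
```

Emit:
send_rows(commands=[[[1,0.001,0,0,0,0,0],[1,0,0,0,0,0,0]]])

```text
time_s: 14.62
position: [0.5265, 0.2357, 0.0492]
ee_rot: [-0.0, 0.819, 0.574, -0.002]
wrist_force: [-5.1, -0.9, -4.1]
finger_gap: 0.0554
finger_force: 64.9
```

Emit:
send_rows(commands=[[[1,0.001,0,0,0,0,0],[1,0,0,0,0,0,0]]])

```text
time_s: 14.88
position: [0.5269, 0.2366, 0.0493]
ee_rot: [-0.0, 0.819, 0.574, -0.002]
wrist_force: [-4.7, -0.8, -5.6]
finger_gap: 0.0556
finger_force: 64.9
```

Emit:
send_rows(commands=[[[1,0.001,0,0,0,0,0],[1,0,0,0,0,0,0]]])

```text
time_s: 15.12
position: [0.5272, 0.2376, 0.0493]
ee_rot: [-0.0, 0.819, 0.574, -0.002]
wrist_force: [-4.0, -0.3, -4.5]
finger_gap: 0.0553
finger_force: 64.9
```

Emit:
send_rows(commands=[[[1,0.001,0,0,0,0,0],[1,0,0,0,0,0,0]]])

```text
time_s: 15.38
position: [0.5276, 0.2385, 0.0493]
ee_rot: [-0.0, 0.819, 0.574, -0.002]
wrist_force: [-5.4, -0.6, -3.3]
finger_gap: 0.0552
finger_force: 64.9
```

Emit:
send_rows(commands=[[[1,0.001,0,0,0,0,0],[1,0,0,0,0,0,0]]])

```text
time_s: 15.62
position: [0.528, 0.2395, 0.0493]
ee_rot: [-0.0, 0.819, 0.574, -0.002]
wrist_force: [-4.6, 0.2, -4.2]
finger_gap: 0.0553
finger_force: 64.9
```

Emit:
send_rows(commands=[[[1,0.001,0,0,0,0,0],[1,0,0,0,0,0,0]]])

```text
time_s: 15.88
position: [0.5282, 0.2404, 0.0493]
ee_rot: [-0.0, 0.819, 0.574, -0.002]
wrist_force: [-4.2, -0.5, -4.2]
finger_gap: 0.0556
finger_force: 64.9
```

```bash
python3 - <<'E'
from h import *
a=viewer.camera("wrist")
cv2.imwrite("pics/w6.png",cv2.resize(a[90:300,150:430],None,fx=2.5,fy=2.5))
E
```

```text
(no output)
```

View pics/w6.png

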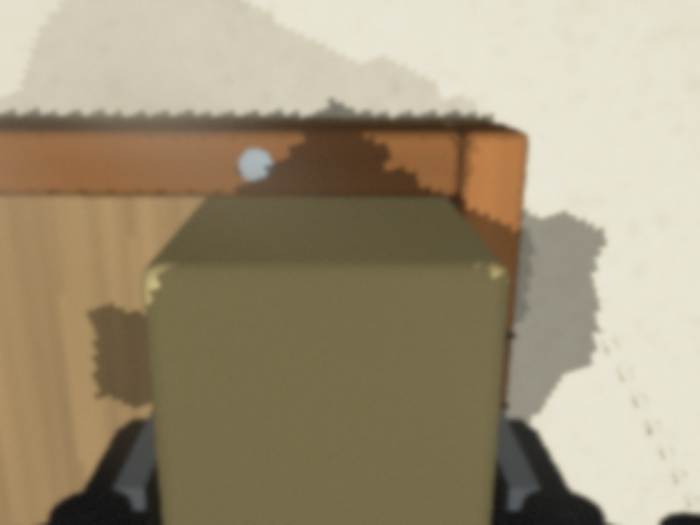

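Emit:
send_rows(commands=[[[1,0.001,0,0,0,0,0],[1,0,0,0,0,0,0]]])

```text
time_s: 16.18
position: [0.5285, 0.2411, 0.0492]
ee_rot: [-0.0, 0.819, 0.574, -0.002]
wrist_force: [-6.1, -0.7, -3.2]
finger_gap: 0.0555
finger_force: 64.9
```

Emit:
send_rows(commands=[[[1,0.001,0,0,0,0,0],[1,0,0,0,0,0,0]]])

```text
time_s: 16.42
position: [0.5286, 0.2411, 0.0491]
ee_rot: [0.0, 0.819, 0.574, -0.003]
wrist_force: [-6.6, -3.0, -2.6]
finger_gap: 0.055
finger_force: 65.0
```

Emit:
send_rows(commands=[[[1,0.001,0.0005,0.001,0,0,0],[1,0,0,0,0,0,0],[1,0,0,0,0,0,0]]])

```text
time_s: 16.8
position: [0.5287, 0.2411, 0.0482]
ee_rot: [0.0, 0.819, 0.574, -0.004]
wrist_force: [-9.8, -3.8, 1.6]
finger_gap: 0.0555
finger_force: 65.6
```

Emit:
send_rows(commands=[[[1,0.0005,0.0005,0,0,0,0],[1,0,0,0,0,0,0],[1,0,0,0,0,0,0]]])

```text
time_s: 17.18
position: [0.5286, 0.2412, 0.0482]
ee_rot: [0.0, 0.819, 0.574, -0.005]
wrist_force: [-11.4, -5.0, 3.4]
finger_gap: 0.0555
finger_force: 65.8
```

Emit:
send_rows(commands=[[[1,0.001,0.0005,-0.0005,0,0,0],[1,0,0,0,0,0,0],[1,0,0,0,0,0,0],[1,0,0,0,0,0,0],[1,0,0,0,0,0,0]]])

```text
time_s: 17.8
position: [0.5287, 0.2411, 0.0483]
ee_rot: [0.0, 0.819, 0.573, -0.006]
wrist_force: [-12.6, -7.2, 2.8]
finger_gap: 0.0554
finger_force: 65.6
```

```bash
python3 - <<'E'
from h import *
a=viewer.camera("wrist"); b=viewer.camera("scene")[150:310,130:340]
s=state(); print(s["position"],s["wrist_force"],s["wrist_torque"])
cv2.imwrite("pics/f7.png",np.hstack([a[:,150:430],cv2.resize(b,(500,381))[:, :]] if 0 else [cv2.resize(a[90:300,150:430],(400,300)),cv2.resize(b,(394,300))]))
E
```

```text
[0.52866826 0.24111232 0.0482678 ] [-11.63294244  -7.78029749   2.99105545] [-1.136348    2.46390074 -0.50867054]
```

View pics/f7.png

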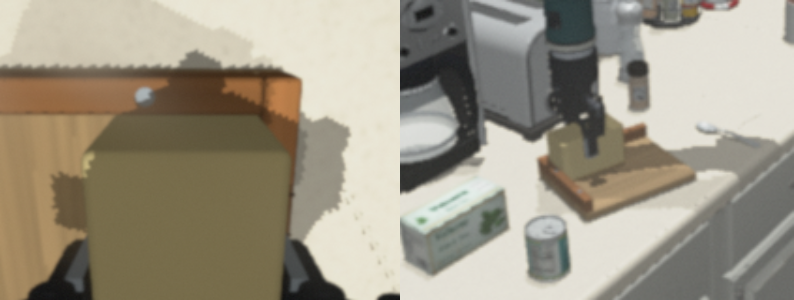

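The picture shows the cheese upright on the board. Its end is against the short fence (row ~115) and its side is against the long fence (col ~285). I estimate about 8 N of push toward the long fence and 11 N toward the short one.

```bash
python3 -c "
from h import *
print(ticket.job_done())"
```

```text
the job is handed in; nothing more can be done
None
```

I handed the job in with the cheese seated in the guide's corner, still gripped at about 65 N and pressed toward the long fence (about 8 N) and the short fence (about 11 N); no verdict came back, and I did not re-measure the bystanders.

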